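# Clamp the instrument cassette shut

## Robot

A 6-joint arm with a two-finger parallel gripper is mounted at the origin on the work surface. World frame = base frame: x ahead of the robot, y to its left, z up, the work surface at z = 0. Lengths are in m, angles in rad, forces in N, time in s.
With the tool pointing down it reaches from about 0.3 to 0.875 m from the base axis. Payload 6.4 kg.
Tool frame: the origin (TCP) lies at the very end of the fingers, on their centre line; the grasp point (between the pads) lies 19 mm behind it; z points along the fingers, y is the direction in which the jaws open and shut (so a half turn about z gives the same grasp; the last joint's range is limited). The gripper opens to 85 mm and grips with 20 to 120 N. Pads are 22 mm wide; open, the fingers measure 114 mm over their backs; the gripper's body (76 mm by 85 mm) begins 54 mm behind the grasp point. The pads swing forward as they close: fully open they stand 13 mm farther back than shut.
Start: joints at [-1.549, 0.181, 1.607, -0, 1.354, -0.206], TCP at [0.13, -0.56, 0.231] pointing down, gripper open.
Joint ranges: [-2.99, 2.99], [-0.89, 2.07], [0.3, 2.58], [-1.14, 4.28], [0, 2.63], [-3.12, 3.12]. Speed limits (rad/s): [2.57, 2.57, 3.01, 3.14, 3.14, 3.14].

## Interface

Orientations are given as a unit quaternion [w, x, y, z].
In Python, from bench import telemetry, imaging, ctrl gives the robot as it stands.
- The arm moves only by the shell command python3 -m pendant 'ROWS' [OPENING]. ROWS is JSON, a list that holds one entry, the list of rows, each a list of 6 numbers: the shift along the tool's x, y, z in units of 200 mm (1.0 is 200 mm), then the turn, a rotation vector about the tool's x, y, z in units of pi rad (1.0 is pi rad). In form: [[[tx, ty, tz, rx, ry, rz], ...]]. A call has 1 to 12 rows; each row shifts and turns the pose as measured when the row begins, along the tool's axes as they then stand; what a row does not reach is not made up. A row lasts 1/8 s, in which the tool goes at most 62.5 mm and 10.7 degrees, less where a joint would pass 70% of its speed; a pose out of reach is approached as far as the arm can. A call with a number of a shift or a turn outside -1 to 1 is refused whole. A call with a gripper value outside its range is refused whole. OPENING is the closure, from 0 (fully open) to 1 (shut), set as the call begins (- or left out, the last holds). The fingers move at their own pace and stop on an object; the grip force is fixed at half the most. Time passes only in rows, so rows that do not move let the fingers close. It gives the time, the measured TCP pose, the force and the opening at its end, in the units of the state.
- telemetry.get_obs(): the state, without advancing time (a new reading comes with each control period).
- imaging.camera(name): name is "scene" or "top" or "wrist"; returns a dict with "pixels" (400x640x3 uint8, blue, green, red), "vfov" (degrees; the focal length in pixels is half the picture's height over the tangent of half this angle, whatever the lens; pixels are square), "cx", "cy" (the principal point, pixels), "R" (3x3) and "t" (3): a world point X has camera coordinates R X + t. Camera axes: x right, y down, z forward; pixel columns grow to the right and rows downward; lengths in m; the calibration is good to about 2 mm. A picture is of the moment at which its call begins. There is no depth.
- ctrl.hand_in(): hands the job in, once; it reports no verdict.
The state is a dict: "time_s": time; "q": joint angles; "dq": joint speeds; "joint_efforts": joint torques, N m; "eef_pos": TCP position; "eef_rot": TCP orientation; "wrist_force": force on the tool from outside, world axes, zero at the start; "torque": the same for the moment, N m; "opening": opening from 0.0 (shut) to 1.0 (fully open).
Only numpy, scipy, OpenCV 4.12 (cv2) and the standard library are available. Lean on these libraries where they do the work, as an engineer would, in place of code of your own. Each camera call takes 0.05 s, during which the arm holds its last target.

## Task

Clamp the instrument cassette shut: with the back or tip of a finger push the clamp strap round over the lid until it meets its stop, and only then push the cam lever fully down so that it lies along the strap. Nothing needs gripping: do not lift or shift the cassette, leave everything else on the counter alone, and finish with the hand clear.

Things in the scene. Friction and masses are not known exactly. Their poses are not given: they have to be found in the camera images.
- station: Fixed aluminium base plate, 240 (x) x 250 (y) x 10 mm, screwed to the counter. Origin: centre of its underside, on the counter; its z is up. On it: the cassette in a nest of 14 mm high lips, a round steel hinge post (22 mm across) at x = +98 mm, y = 0, and a thin stop post (10 mm across, top 87 mm over the counter) at x = -90 mm, y = +24 mm. The bar lies along the plate's -x direction over the cassette, from the hinge post to the stop post, when it is fully swung over.
- cassette_center (a point): Centre of the closed steel instrument cassette, loose in the nest: 154 x 204 mm, 55 mm tall, 0.6 to 0.95 kg, its perforated lid's top 65 mm over the counter.
- strap (a joint): Swing of the clamp strap about its upright hinge, rad. It starts between 0 and 0.5, standing out to the plate's -y side, and grows as it swings over the lid (clockwise seen from above, its free end coming from the -y side round towards the plate's -x side) to its stop at 1.75. A stiff hinge (about 0.2 N m): it stays where it is left.
- strap_hinge (a point): Point on the strap's hinge axis, half-way up the thickness of the flat bar (92 mm over the counter). Its x axis points along the bar to the free end, z up. The bar is 24 mm wide, 10 mm thick (underside 87 mm over the counter, 22 mm over the lid) and reaches 165 mm from the axis. At 125 to 155 mm from the axis two cheeks, 38 mm wide over all, rise to 117 mm over the counter and carry the cam lever; under them hangs a round rubber foot (26 mm across) down to 4 mm over the lid.
- strap_mid (a point): Point in the middle of the bar's thickness and width, 65 mm from the hinge axis: a clear stretch of bar to push sideways.
- cam_lever (a joint): Cam lever angle, rad. It starts between 0 and 0.12, standing up (0: 65 degrees above level, leaning back over the bar towards the strap's hinge), and grows as it is pushed down towards the hinge, to its stop at 1.1 (2 degrees above level, lying along the bar). Stiff (about 0.3 N m): it stays where it is left; the rubber foot goes down onto the lid with it.
- lever_pivot (a point): Axis of the cam lever, 140 mm from the strap's hinge axis and 109 mm over the counter.
- lever_tip (a point): Middle of the free end of the cam lever, 75 mm from its pivot (about 177 mm over the counter when up). The lever is a flat steel plate 22 mm wide, 6 mm thick, with a black thumb pad 28 mm wide, 8 mm thick over its last 26 mm.
- spray: Bystander, to be left alone: white bottle, 60 mm across, 170 mm tall, upright; origin at the centre of its underside.
- pills: Bystander, to be left alone: small amber jar, 42 mm across, 70 mm tall, upright; origin at the centre of its underside.
- tape: Bystander, to be left alone: paper tape roll lying flat, 70 mm across, 24 mm tall; origin at the centre of its underside.
- gallipot: Bystander, to be left alone: small open steel bowl, 70 mm across, 35 mm tall; origin at the centre of its underside.
- scissors: Bystander, to be left alone: steel scissors lying flat, about 150 mm long, 7 mm high; origin at the centre of its underside.
- gauze: Bystander, to be left alone: cardboard box 120 x 200 x 80 mm; origin at the centre of its underside.
- tray: Bystander, to be left alone: empty open steel tray 160 x 240 x 35 mm; origin at the centre of its underside.

How it is judged:
By the outcome, as a careful person would: the job done as asked, in the order asked, and still so for the second after the job is handed in, with the robot touching nothing.
It also fails if it takes over 50 s, if anything falls off the work surface, if the arm or the gripper's body presses on something with over 40 N, if the wrist force passes 120 N, or if a joint passes its speed limit or range.

## Working session

There is one attempt and no reset: what is moved stays moved. The work goes in short steps, Python scripts to look and compute and a shell command to move; the robot and the scene stay as the last step left them, time stands still between calls to the robot, and variables do not carry over. Pictures are saved under pics/ and viewed, and the job is handed in when it is done.

```bash
ls; mkdir -p pics
python3 - <<'E'
from bench import telemetry, imaging
import cv2
print(telemetry.get_obs())
for n in ["scene","top","wrist"]:
    c=imaging.camera(n); cv2.imwrite(f"pics/{n}0.png",c["pixels"])
    print(n,c["vfov"],c["cx"],c["cy"],c["R"],c["t"])
E
```

```text
pics
{'time_s': 0.0, 'q': array([-1.54928794e+00,  1.81542713e-01,  1.60804197e+00,  4.62909064e-05,
        1.35379780e+00, -2.06315362e-01]), 'dq': array([ 2.68479062e-03, -5.87220446e-05,  2.01398820e-03,  2.29112679e-04,
       -3.48500760e-03, -6.53476133e-04]), 'joint_efforts': array([ 9.11456609e-04, -4.44866538e+01, -3.51336086e+01, -3.64015168e-04,
        9.00948158e-03, -1.41830074e-05]), 'eef_pos': array([ 0.12987873, -0.55955853,  0.23036681]), 'eef_rot': array([-8.89009697e-04,  9.93519226e-01,  1.13660666e-01,  1.05077201e-04]), 'wrist_force': array([-0.4879623 ,  0.27608593, -0.68806891]), 'torque': array([-0.03319003,  0.04794668, -0.00268605]), 'opening': 1.001534527665118}
scene 47.43090964907538 315.678214274194 198.78037792056602 [[-0.03567027  0.99925051 -0.01503525]
 [ 0.60761743  0.00974063 -0.79417012]
 [-0.79342844 -0.03746394 -0.60750947]] [ 0.01426949 -0.2299472   1.84379524]
top 52.045398948698306 321.94403080493873 204.19240101632462 [[ 0.01650367 -0.9997921   0.01197422]
 [-0.99872739 -0.01705454 -0.0474631 ]
 [ 0.04765745 -0.01117567 -0.99880122]] [-0.01735508  0.53000729  1.32862275]
wrist 64.93026508474962 317.48052343025563 202.09470601113628 [[ 0.22636367 -0.97404139 -0.00168801]
 [-0.93193953 -0.21708271  0.29045448]
 [-0.28328112 -0.06417522 -0.95688732]] [-0.57465603 -0.03789151  0.37945233]
```

View pics/scene0.png

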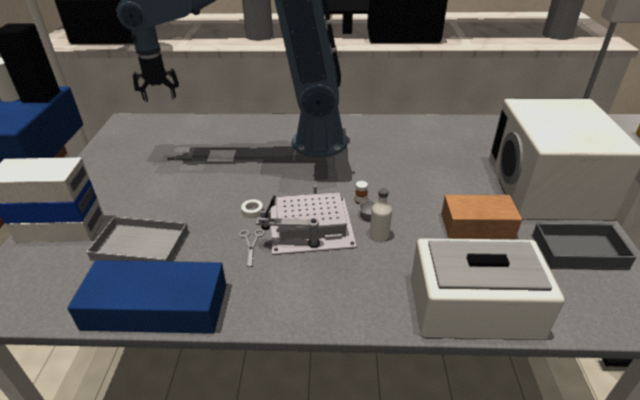

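View pics/top0.png

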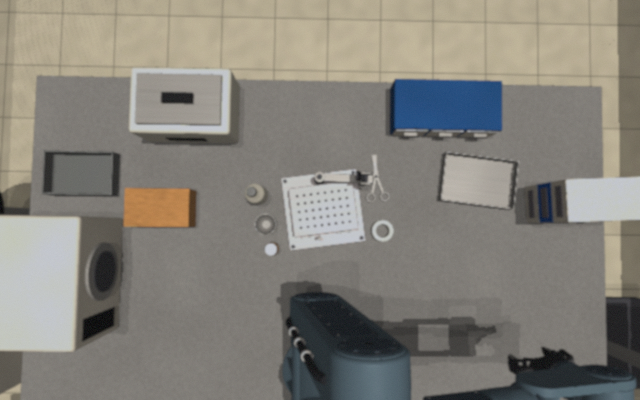

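View pics/wrist0.png

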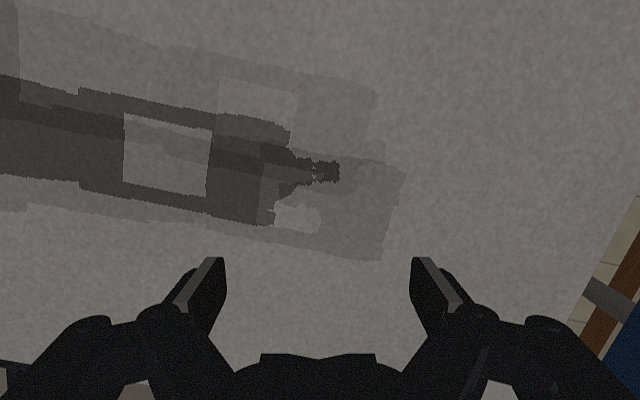

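```bash
cat > h.py <<'E'
import numpy as np, cv2
from bench import telemetry, imaging
def proj(c,X):
    f=200/np.tan(np.radians(c["vfov"]/2)); p=c["R"]@np.asarray(X,float)+c["t"]; return np.array([c["cx"]+f*p[0]/p[2],c["cy"]+f*p[1]/p[2]])
def ray(c,uv):
    f=200/np.tan(np.radians(c["vfov"]/2)); d=c["R"].T@np.array([(uv[0]-c["cx"])/f,(uv[1]-c["cy"])/f,1]); return -c["R"].T@c["t"],d
def onz(c,uv,z):
    o,d=ray(c,uv); return o+d*(z-o[2])/d[2]
def tri(c1,a,c2,b):
    o,d=ray(c1,a);p,e=ray(c2,b); s=np.linalg.lstsq(np.stack([d,-e],1),p-o,rcond=None)[0]
    A=o+s[0]*d;B=p+s[1]*e; return (A+B)/2,np.linalg.norm(A-B)
E
python3 - <<'E'
import cv2
from h import *
for n,(x0,y0,x1,y1) in dict(top=(235,140,405,270),scene=(225,170,405,275)).items():
    im=cv2.imread(f"pics/{n}0.png")[y0:y1,x0:x1]; cv2.imwrite(f"pics/{n}0z.png",cv2.resize(im,None,fx=4.4,fy=4.4,interpolation=cv2.INTER_CUBIC))
E
```

```text
(no output)
```

View pics/top0z.png

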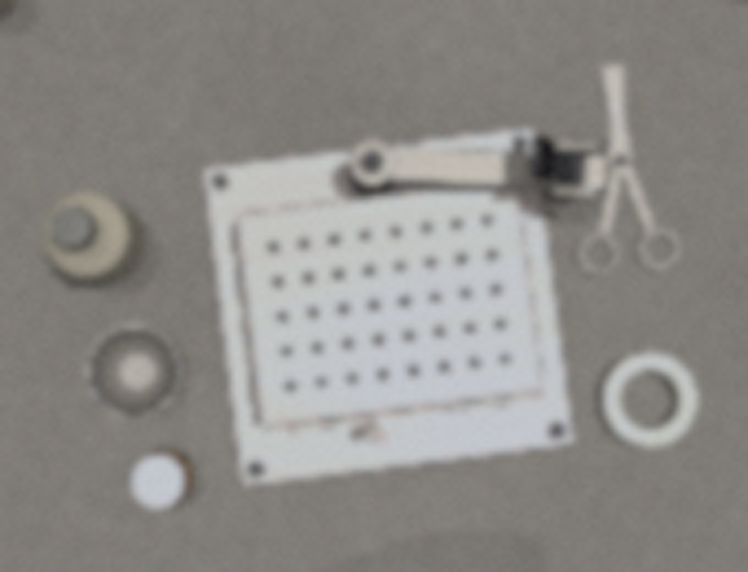

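View pics/scene0z.png

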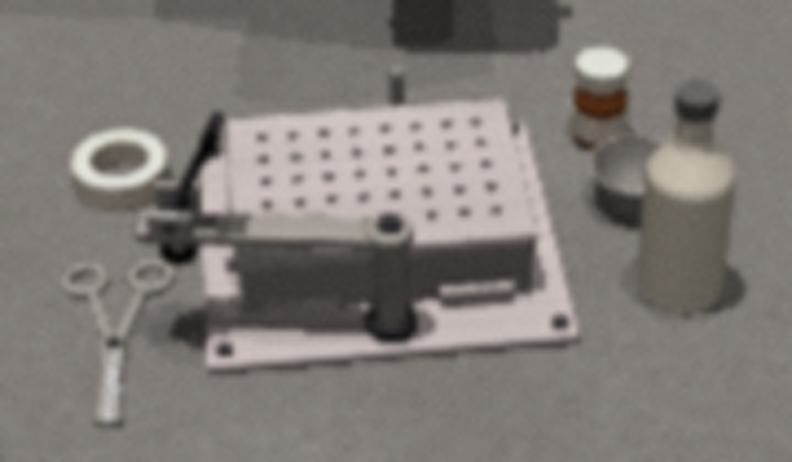

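Run:
```python
from h import *
np.set_printoptions(precision=4,suppress=True)
t=imaging.camera("top"); s=imaging.camera("scene")
T=lambda u,v:(235+u/4.4,140+v/4.4); S=lambda u,v:(225+u/4.4,170+v/4.4)
P=np.array([onz(t,T(*p),.01) for p in [(207,170),(527,130),(573,440),(243,483)]]); print(P)
screws=np.array([onz(t,T(*p),.01) for p in [(220,181),(557,430),(255,469)]]);print(screws)
screws2=np.array([onz(s,S(*p),.01) for p in [(224,348),(560,322)]]);print(screws2)
c=P.mean(0); xa=(P[0]+P[1]-P[2]-P[3])[:2]; ya=(P[0]+P[3]-P[1]-P[2])[:2]; print(c,np.linalg.norm(xa)/2,np.linalg.norm(ya)/2,np.arctan2(xa[1],xa[0]),np.arctan2(-ya[0],ya[1]))
print("hinge top", tri(t,T(372,161),s,S(391,223)), onz(t,T(372,161),.1))
print("bar end", onz(t,T(603,172),.097), onz(s,S(142,228),.097))
print("bar end tri", tri(t,T(603,172),s,S(142,228)))
print("spray",onz(t,T(73,228),.17),"pills",onz(t,T(159,481),.07),"tape",onz(t,T(650,400),.024),"gal",onz(t,T(134,370),.035),"sc",onz(t,T(620,160),.0))
print("lever tip",tri(t,T(545,150),s,S(217,120)))
```

```text
[[ 0.6122  0.124   0.01  ]
 [ 0.6466 -0.1148  0.01  ]
 [ 0.4155 -0.152   0.01  ]
 [ 0.3798  0.0925  0.01  ]]
[[ 0.6041  0.1142  0.01  ]
 [ 0.4227 -0.14    0.01  ]
 [ 0.3903  0.0838  0.01  ]]
[[ 0.6364 -0.1083  0.01  ]
 [ 0.6067  0.1163  0.01  ]]
[ 0.5135 -0.0126  0.01  ] 0.23424340876749725 0.2441959320190869 0.14725172333710926 0.14393432685369073
hinge top (array([0.6108, 0.0026, 0.0991]), np.float64(0.002551422106769841)) [0.6108 0.0013 0.1   ]
bar end [ 0.6063 -0.1606  0.097 ] [ 0.6162 -0.158   0.097 ]
bar end tri (array([ 0.607 , -0.1608,  0.0893]), np.float64(0.0016868706303562462))
spray [0.555  0.1971 0.17  ] pills [0.3842 0.148  0.07  ] tape [ 0.4463 -0.2068  0.024 ] gal [0.4622 0.1719 0.035 ] sc [ 0.6264 -0.1863  0.    ]
lever tip (array([ 0.6103, -0.1075,  0.1815]), np.float64(0.007532728125040768))
```

```bash
cat >> h.py <<'E'
from scipy.spatial.transform import Rotation as Ro
np.set_printoptions(precision=4,suppress=True)
def pose():
    o=telemetry.get_obs(); q=o["eef_rot"]; return np.array(o["eef_pos"]),Ro.from_quat([q[1],q[2],q[3],q[0]])
def down(yaw): return Ro.from_euler('z',yaw)*Ro.from_euler('x',np.pi)
def plan(p,yaw,n,R1=None):
    """rows for straight line to p with tool down, x axis at yaw"""
    from scipy.spatial.transform import Slerp
    p0,R0=pose(); R1=R1 or down(yaw); rv=(R0.inv()*R1).as_rotvec(); pc=p0;Rc=R0
    for k in range(n):
        pn=p0+(np.asarray(p)-p0)*(k+1)/n; Rn=R0*Ro.from_rotvec(rv*(k+1)/n)
        d=Rc.inv().apply(pn-pc)/.2; r=(Rc.inv()*Rn).as_rotvec()/np.pi
        print(",".join("%.3f"%v for v in [*d,*r])); pc,Rc=pn,Rn
E
python3 - <<'E'
from h import *
w=imaging.camera("wrist"); p,R=pose()
print("cam in tool", R.inv().apply(-w["R"].T@w["t"]-p), "tool x",R.apply([1,0,0]))
plan([.655,-.048,.26],np.radians(89),14)
E
```

```text
cam in tool [ 0.0742  0.0005 -0.1425] tool x [0.9742 0.2258 0.0001]
0.224,-0.136,-0.010,-0.000,-0.000,-0.030
0.236,-0.114,-0.010,-0.000,-0.000,-0.030
0.246,-0.091,-0.010,-0.000,-0.000,-0.030
0.253,-0.068,-0.010,-0.000,-0.000,-0.030
0.258,-0.043,-0.010,-0.000,-0.000,-0.030
0.261,-0.019,-0.010,-0.000,-0.000,-0.030
0.262,0.006,-0.010,-0.000,-0.000,-0.030
0.260,0.031,-0.010,-0.000,-0.000,-0.030
0.256,0.055,-0.010,-0.000,-0.000,-0.030
0.250,0.079,-0.010,-0.000,-0.000,-0.030
0.241,0.102,-0.010,-0.000,-0.000,-0.030
0.230,0.125,-0.010,-0.000,-0.000,-0.030
0.217,0.146,-0.010,-0.000,-0.000,-0.030
0.203,0.166,-0.010,-0.000,-0.000,-0.030
```

```bash
python3 -m pendant '[[[0.22,-0.14,-0.03,0,0,-0.03],[0.24,-0.11,-0.03,0,0,-0.03],[0.25,-0.09,-0.02,0,0,-0.03],[0.25,-0.07,-0.02,0,0,-0.03],[0.26,-0.04,-0.02,0,0,-0.03],[0.26,-0.02,-0.02,0,0,-0.03],[0.26,0.01,-0.01,0,0,-0.03],[0.26,0.03,-0.01,0,0,-0.03],[0.26,0.06,-0.01,0,0,-0.03],[0.25,0.08,-0.01,0,0,-0.03]]]' 1
python3 - <<'E'
from h import *
plan([.655,-.048,.24],np.radians(89),6)
E
```

```text
time_s: 1.55
eef_pos: [0.5124, -0.1828, 0.2689]
eef_rot: [0.002, 0.827, 0.562, 0.001]
wrist_force: [-0.7, -0.3, 0.4]
opening: 0.002
0.148,0.069,0.024,0.000,0.000,-0.019
0.144,0.078,0.024,0.000,0.000,-0.019
0.139,0.086,0.024,0.000,0.000,-0.019
0.133,0.094,0.024,0.000,0.000,-0.019
0.128,0.102,0.024,0.000,0.000,-0.019
0.121,0.110,0.024,0.000,0.000,-0.019
```

```bash
python3 -m pendant '[[[0.15,0.07,0.01,0,0,-0.02],[0.14,0.08,0.01,0,0,-0.02],[0.14,0.09,0.01,0,0,-0.02],[0.13,0.09,0.03,0,0,-0.02],[0.13,0.10,0.03,0,0,-0.02],[0.12,0.11,0.03,0,0,-0.02],[0,0,0,0,0,0]]]'
python3 - <<'E'
from h import *
plan([.655,-.048,.14],np.radians(89),4)
for n in ["wrist","top","scene"]:
    c=imaging.camera(n); im=c["pixels"]
    if n!="wrist":
        x0,y0,x1,y1=dict(top=(235,140,405,270),scene=(225,120,405,275))[n]; im=cv2.resize(im[y0:y1,x0:x1],None,fx=3.8,fy=3.8,interpolation=cv2.INTER_CUBIC)
    cv2.imwrite(f"pics/{n}1.png",im)
E
```

```text
time_s: 2.42
eef_pos: [0.6591, -0.0379, 0.2436]
eef_rot: [0.002, 0.7, 0.714, 0.0]
wrist_force: [-0.2, 0.1, -0.7]
opening: 0.003
-0.012,-0.006,0.130,0.000,0.000,0.003
-0.012,-0.006,0.130,0.000,0.000,0.003
-0.012,-0.005,0.130,0.000,0.000,0.003
-0.013,-0.005,0.130,0.000,0.000,0.003
```

View pics/wrist1.png

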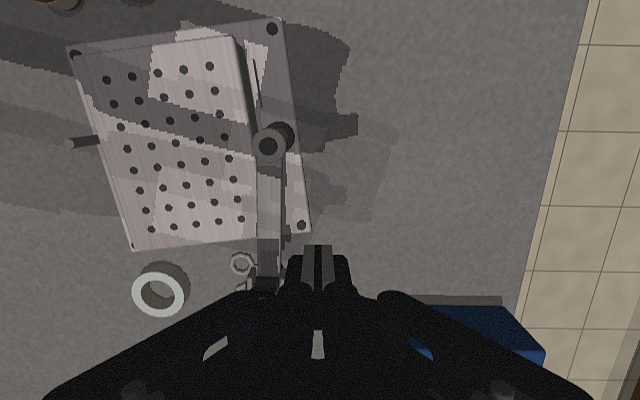

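View pics/scene1.png

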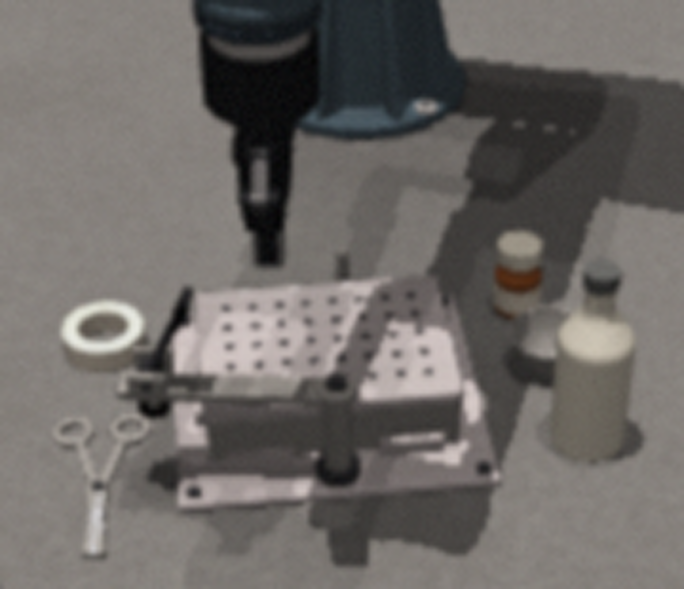

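Run:
```python
from h import *
w=imaging.camera("wrist")
print(onz(w,(268,144),.099), "bar edges", onz(w,(257,230),.097),onz(w,(279,230),.097),onz(w,(257,175),.097),onz(w,(279,175),.097))
```

```text
[ 0.6135 -0.0002  0.099 ] bar edges [ 0.5997 -0.0851  0.097 ] [ 0.6215 -0.0848  0.097 ] [ 0.602  -0.0295  0.097 ] [ 0.6227 -0.0292  0.097 ]
```

```bash
python3 -m pendant '[[[-0.02,-0.01,0.18,0,0,0.003],[-0.015,-0.01,0.18,0,0,0.003],[-0.01,0,0.18,0,0,0.003],[-0.01,0,0.14,0,0,0.003],[0,0,0.07,0,0,0],[0,0,0.02,0,0,0]]]'
python3 - <<'E'
from h import *
plan([.655,-.050,.079],np.radians(88.5),1)
E
```

```text
time_s: 3.38
eef_pos: [0.6552, -0.0592, 0.0928]
eef_rot: [0.007, 0.719, 0.695, 0.002]
wrist_force: [0.3, 0.4, 0.6]
opening: 0.002
0.046,-0.004,0.069,0.004,0.002,-0.002
```

```bash
python3 -m pendant '[[[0.03,0,0.04,0.003,0.002,0],[0.015,0,0.025,0,0,0],[0,0,0,0,0,0]]]'
python3 - <<'E'
from h import *
p,R=pose(); print(p,R.as_matrix())
w=imaging.camera("wrist"); cv2.imwrite("pics/w2.png",w["pixels"])
E
```

```text
time_s: 3.75
eef_pos: [0.6573, -0.05, 0.0817]
eef_rot: [0.002, 0.719, 0.695, 0.002]
wrist_force: [0.4, -1.0, 0.6]
opening: -0.002
[ 0.6573 -0.05    0.0817] [[ 0.0338  0.9994  0.0066]
 [ 0.9994 -0.0338 -0.0005]
 [-0.0002  0.0067 -1.    ]]
```

View pics/w2.png

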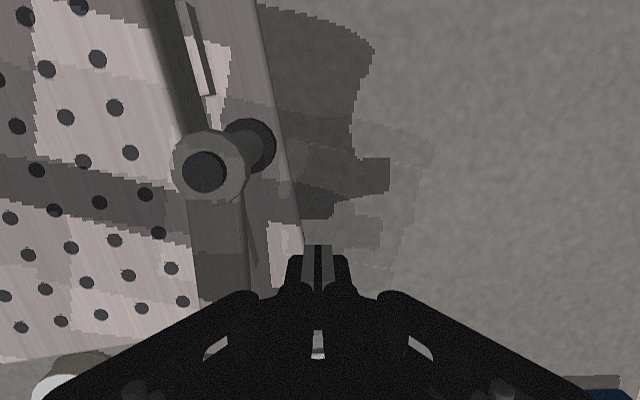

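```bash
python3 -m pendant '[[[0,-0.05,0.01,0,0,0],[0,-0.04,0,0,0,0],[-0.014,-0.026,0,0,0,0.033],[-0.014,-0.026,0,0,0,0.033],[-0.014,-0.026,0,0,0,0.033],[-0.014,-0.026,0,0,0,0.033]]]'
cat >> h.py <<'E'
H=np.array([.612,.001]); OFF=.0265
def swing(rad=.05,off=OFF):
    p,R=pose(); yaw=np.arctan2(*R.apply([1,0,0])[1::-1]); d=p[:2]-H
    x=R.apply([1,0,0])[:2]; y=R.apply([0,1,0])[:2]
    print("tool yaw",np.degrees(yaw),"hinge rel in tool (x,y)",-d@x,-d@y,"z",p[2],telemetry.get_obs()["wrist_force"])
    # bar angle when finger back touches: perpendicular distance to bar centreline = 26.5
    r=np.linalg.norm(d); a=np.arctan2(d[1],d[0]); print("implied bar angle",np.degrees(a-np.arcsin(off/r)))
E
python3 - <<'E'
from h import *
swing()
w=imaging.camera("wrist"); cv2.imwrite("pics/w3.png",w["pixels"])
E
```

```text
time_s: 4.55
eef_pos: [0.6197, -0.0569, 0.0822]
eef_rot: [0.007, 0.85, 0.527, 0.009]
wrist_force: [5.4, -0.9, -2.9]
opening: -0.002
tool yaw 63.56163266981034 hinge rel in tool (x,y) 0.0483675137152445 -0.03267905729392074 z 0.08222776932687942 [ 5.4363 -0.8669 -2.8986]
implied bar angle -109.39416485743283
```

View pics/w3.png

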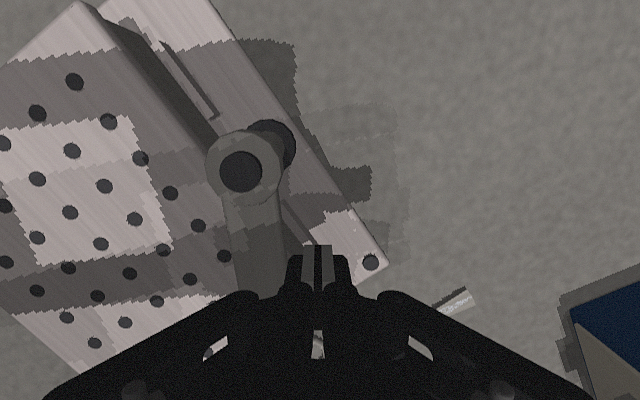

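```bash
python3 -m pendant '[[[-0.014,-0.032,0.01,0.002,0.002,0.028],[-0.014,-0.032,0.01,0.002,0.002,0.028],[-0.014,-0.032,0,0,0,0.028],[-0.014,-0.032,0,0,0,0.028],[-0.014,-0.032,0,0,0,0.028],[-0.014,-0.032,0,0,0,0.028]]]'
python3 - <<'E'
from h import *
swing()
w=imaging.camera("wrist"); cv2.imwrite("pics/w4.png",w["pixels"])
E
```

```text
time_s: 5.35
eef_pos: [0.5867, -0.051, 0.0838]
eef_rot: [0.004, 0.96, 0.28, 0.021]
wrist_force: [5.3, -3.9, -3.3]
opening: 0.002
tool yaw 32.57229065990298 hinge rel in tool (x,y) 0.04925212367358562 -0.030253001605654924 z 0.08377206544409721 [ 5.2634 -3.8563 -3.2771]
implied bar angle -143.19244363406682
```

View pics/w4.png

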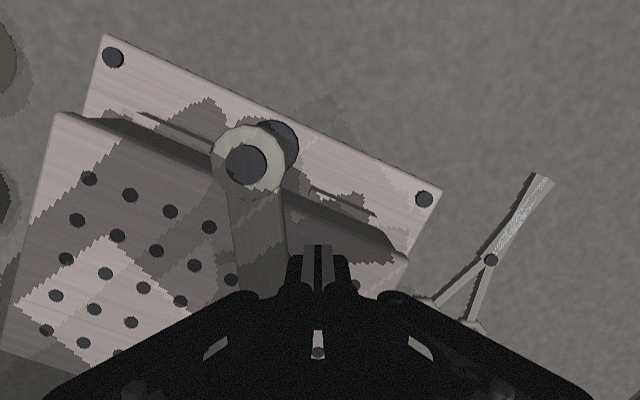

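```bash
cat >> h.py <<'E'
def tgt(bar,rad,off,z,n):
    b=np.radians(bar); d=np.array([np.cos(b),np.sin(b)]); nn=np.array([-d[1],d[0]])
    q=H+rad*d+off*nn; print("to",q); plan([*q,z],b+np.pi,n)
E
python3 - <<'E'
from h import *
tgt(-152,.05,.030,.079,2)
E
```

```text
to [ 0.5819 -0.049 ]
-0.007,-0.008,0.011,0.003,-0.006,0.012
-0.007,-0.008,0.011,0.003,-0.006,0.012
```

```bash
python3 -m pendant '[[[-0.012,-0.025,0.025,0.004,-0.01,0.022],[-0.012,-0.03,0.025,0.003,-0.006,0.024],[-0.012,-0.03,0.01,0.002,-0.003,0.024],[-0.012,-0.03,0.01,0.002,-0.003,0.024]]]'
python3 - <<'E'
from h import *
swing(); p,R=pose(); print(R.apply([0,0,1]))
tgt(-171.6,.05,.030,.079,3)
t=imaging.camera("top"); im=t["pixels"][140:270,235:405]; cv2.imwrite("pics/t5.png",cv2.resize(im,None,fx=4.4,fy=4.4,interpolation=cv2.INTER_CUBIC))
w=imaging.camera("wrist"); cv2.imwrite("pics/w5.png",w["pixels"])
E
```

```text
time_s: 5.9
eef_pos: [0.5725, -0.0398, 0.0755]
eef_rot: [0.001, 0.991, 0.135, -0.012]
wrist_force: [1.9, -5.5, 4.1]
opening: -0.007
tool yaw 15.485010620741633 hinge rel in tool (x,y) 0.048955433095519446 -0.028762616786793038 z 0.07553632891734659 [ 1.8544 -5.5204  4.0552]
implied bar angle -161.9044092334788
[-0.0229 -0.0041 -0.9997]
to [ 0.5669 -0.036 ]
-0.007,-0.009,-0.006,-0.000,0.002,0.013
-0.008,-0.008,-0.006,-0.000,0.002,0.013
-0.008,-0.008,-0.006,-0.000,0.002,0.013
```

View pics/w5.png

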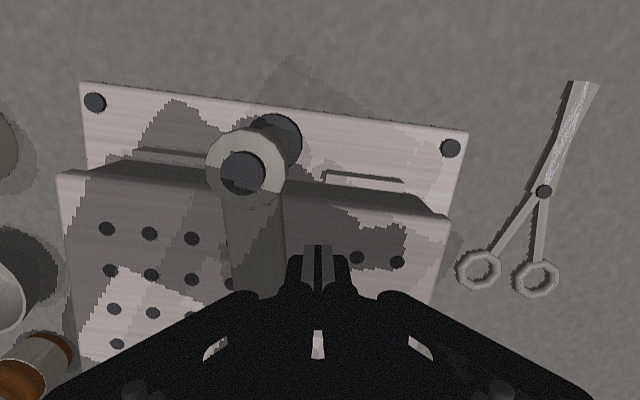

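View pics/t5.png

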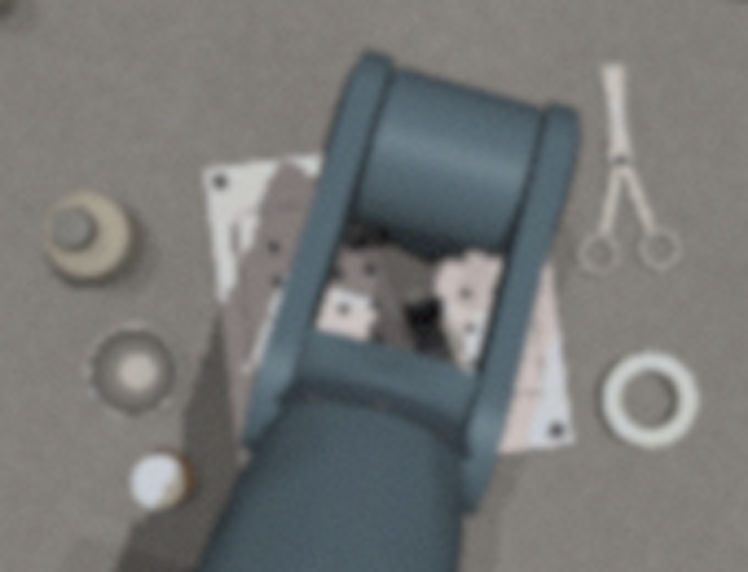

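```bash
python3 -m pendant '[[[-0.008,-0.028,-0.012,0,0.004,0.016],[-0.008,-0.026,-0.005,0,0.003,0.014],[-0.005,-0.02,0,0,0,0.008]]]'
python3 - <<'E'
from h import *
swing(); p,R=pose(); print(R.apply([0,0,1]))
E
```

```text
time_s: 6.38
eef_pos: [0.5662, -0.0312, 0.0786]
eef_rot: [0.004, 0.997, 0.079, 0.001]
wrist_force: [8.6, -21.2, -10.6]
opening: -0.004
tool yaw 9.093558522675087 hinge rel in tool (x,y) 0.0503354585114162 -0.024521179944772965 z 0.07855845788119137 [  8.5815 -21.2159 -10.5956]
implied bar angle -173.18168972774959
[ 0.0035 -0.0071 -1.    ]
```

```bash
python3 -m pendant '[[[0,-0.008,0,0,0,0],[0,-0.008,0,0,0,0]]]'
python3 - <<'E'
from h import *
swing()
E
python3 -m pendant '[[[0,0.08,0,0,0,0],[0,0.12,0,0,0,0],[0,0,-0.25,0,0,0],[0,0,-0.3,0,0,0],[0,0,-0.25,0,0,0]]]'
python3 - <<'E'
from h import *
t=imaging.camera("top");w=imaging.camera("wrist");s=imaging.camera("scene")
cv2.imwrite("pics/w6.png",w["pixels"])
cv2.imwrite("pics/s6.png",cv2.resize(s["pixels"][120:275,225:405],None,fx=3.8,fy=3.8,interpolation=cv2.INTER_CUBIC))
E
```

```text
time_s: 6.62
eef_pos: [0.5664, -0.0316, 0.0785]
eef_rot: [0.006, 0.997, 0.082, 0.003]
wrist_force: [0.4, -5.9, -1.6]
opening: 0.0
tool yaw 9.418204616828234 hinge rel in tool (x,y) 0.050278115522703434 -0.02474839218984759 z 0.07854310396122634 [ 0.3974 -5.8684 -1.5564]
implied bar angle -172.59635725566253
time_s: 7.25
eef_pos: [0.5674, -0.0716, 0.2362]
eef_rot: [0.002, 0.996, 0.087, -0.005]
wrist_force: [0.1, -0.8, 0.2]
opening: 0.005
```

View pics/w6.png

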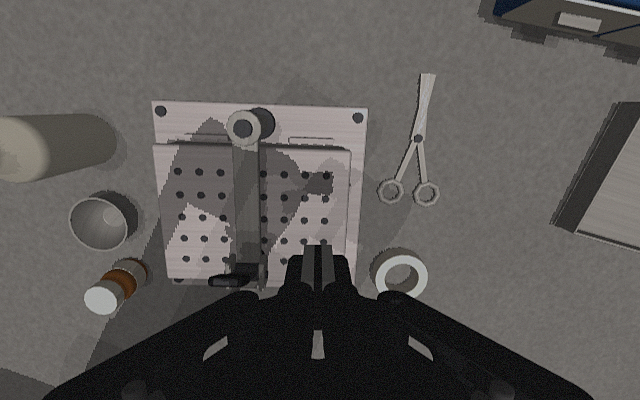

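View pics/s6.png

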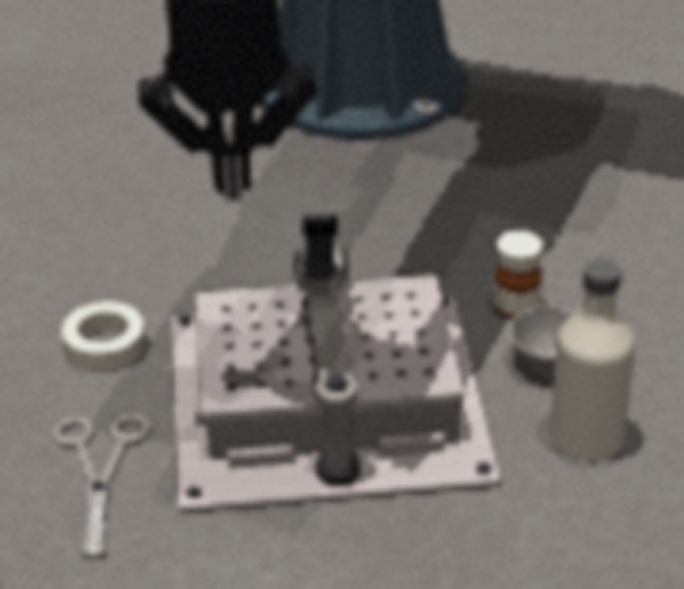

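Run:
```python
from h import *
w=imaging.camera("wrist");s=imaging.camera("scene")
for v in (160,200,240):
    row=w["pixels"][v].astype(int).sum(1)//3; print(v,row[222:272:1].tolist())
cv2.imwrite("pics/w6z.png",cv2.resize(w["pixels"][90:300,140:380],None,fx=3.3,fy=2.8,interpolation=cv2.INTER_CUBIC))
S=lambda u,v:(225+u/3.8,120+v/3.8)
print("hinge",onz(w,(243,127),.099),"screws",onz(w,(160,111),.01),onz(w,(358,118),.01), onz(s,S(194,492),.01),onz(s,S(484,468),.01))
print("hinge s",onz(s,S(337,384),.099),"lever tip",onz(s,S(320,220),.18))
```

```text
160 [101, 95, 92, 101, 99, 100, 99, 100, 96, 98, 80, 85, 80, 83, 82, 83, 85, 88, 86, 71, 84, 73, 78, 73, 77, 79, 79, 82, 77, 78, 77, 74, 79, 82, 74, 68, 41, 55, 67, 71, 66, 64, 68, 65, 69, 87, 89, 87, 87, 86]
200 [104, 104, 101, 102, 83, 88, 90, 87, 89, 92, 92, 92, 68, 75, 67, 81, 74, 72, 78, 75, 73, 76, 78, 80, 80, 84, 87, 88, 87, 89, 90, 84, 87, 86, 86, 80, 74, 42, 61, 52, 56, 45, 61, 63, 79, 105, 100, 98, 101, 100]
240 [56, 59, 57, 50, 50, 115, 159, 154, 115, 124, 84, 92, 93, 79, 66, 76, 78, 74, 75, 74, 73, 74, 74, 77, 82, 75, 73, 76, 83, 76, 73, 78, 73, 74, 74, 76, 73, 66, 47, 31, 26, 20, 33, 23, 39, 41, 76, 71, 69, 68]
hinge [0.614  0.0003 0.099 ] screws [0.606  0.1129 0.01  ] [ 0.6375 -0.1088  0.01  ] [ 0.638  -0.1077  0.01  ] [0.6065 0.1166 0.01  ]
hinge s [0.6123 0.0034 0.099 ] lever tip [ 0.5137 -0.0121  0.18  ]
```

View pics/w6z.png

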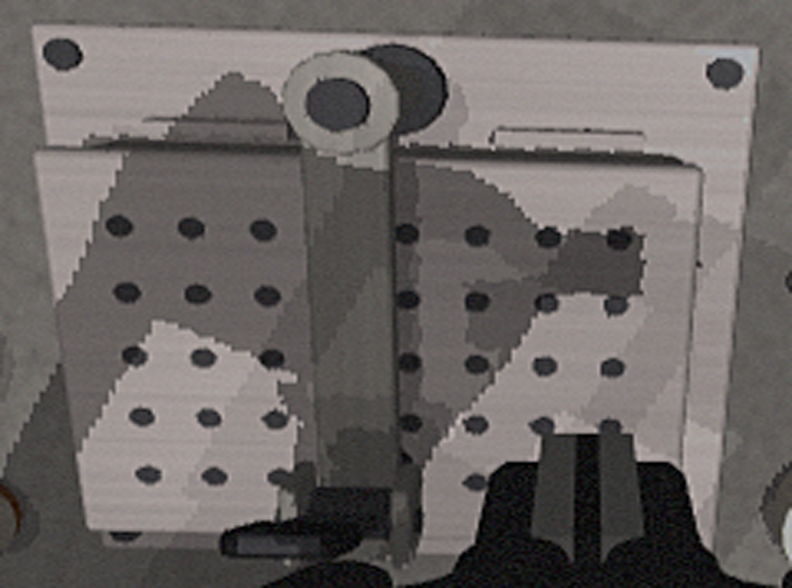

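Run:
```python
from h import *
w=imaging.camera("wrist")
L=[onz(w,(u,v),.097) for u,v in [(231.5,160),(234,200),(235,240)]]; R=[onz(w,(u,v),.097) for u,v in [(257.5,160),(258.8,200),(259.7,240)]]
print(L,R)
for a in (L,R):
    d=a[2]-a[0]; print(np.degrees(np.arctan2(d[1],d[0])))
d=(L[2]+R[2]+L[1]+R[1])[:2]/4-onz(w,(243,127),.099)[:2]; print(np.degrees(np.arctan2(d[1],d[0])))
s1,s2=onz(w,(159,106.5),.01),onz(w,(359.5,116.3),.01)
d=s2-s1; print("plate -x:",np.degrees(np.arctan2(d[1],d[0]))-90, np.linalg.norm(d))
print(pose()[0])
```

```text
[array([0.5807, 0.0081, 0.097 ]), array([0.5438, 0.0023, 0.097 ]), array([ 0.5037, -0.0025,  0.097 ])] [array([ 0.5847, -0.0147,  0.097 ]), array([ 0.5478, -0.0203,  0.097 ]), array([ 0.5078, -0.0259,  0.097 ])]
-172.21865031213525
-171.7149473606167
-171.9345541576034
plate -x: -172.68382636255706 0.22351165574135404
[ 0.5667 -0.071   0.2328]
```

```bash
cat >> h.py <<'E'
PV=np.array([.4738,-.018]); E1=np.array([np.cos(np.radians(8.2)),np.sin(np.radians(8.2))])
def lev():
    p,R=pose(); d=p[:2]-PV; print("u %.1f lat %.1f z %.1f mm"%(d@E1*1e3,(d@np.array([-E1[1],E1[0]]))*1e3,p[2]*1e3),"zax",R.apply([0,0,1]),"F",telemetry.get_obs()["wrist_force"])
def tl(u,z,n):
    q=PV+u/1e3*E1; plan([*q,z/1e3],np.radians(8.2),n)
E
python3 - <<'E'
from h import *
lev(); tl(-17,245,4)
E
```

```text
u 84.4 lat -65.7 z 232.8 mm zax [-0.0126 -0.004  -0.9999] F [0.1512 0.6514 0.2564]
-0.124,-0.086,-0.014,0.000,0.001,0.002
-0.125,-0.085,-0.014,0.000,0.001,0.002
-0.126,-0.084,-0.015,0.000,0.001,0.002
-0.126,-0.083,-0.015,0.000,0.001,0.002
```

```bash
python3 -m pendant '[[[-0.125,-0.085,-0.04,0,0.001,0.002],[-0.125,-0.085,-0.02,0,0.001,0.002],[-0.13,-0.085,-0.015,0,0.001,0.002],[-0.13,-0.085,0,0,0.001,0.002],[0,0,0,0,0,0]]]'
python3 - <<'E'
from h import *
lev(); tl(-17,160,3)
s=imaging.camera("scene")
cv2.imwrite("pics/s7.png",cv2.resize(s["pixels"][120:275,225:405],None,fx=3.8,fy=3.8,interpolation=cv2.INTER_CUBIC))
E
```

```text
time_s: 8.18
eef_pos: [0.4464, -0.0181, 0.2386]
eef_rot: [-0.003, 0.997, 0.076, -0.01]
wrist_force: [-0.0, 0.4, 0.2]
opening: -0.001
u -27.1 lat 3.8 z 238.6 mm zax [-0.0195  0.0054 -0.9998] F [-0.0406  0.4084  0.1646]
0.019,0.008,0.131,-0.001,0.002,0.001
0.018,0.007,0.131,-0.001,0.002,0.001
0.018,0.007,0.131,-0.001,0.002,0.001
```

View pics/s7.png

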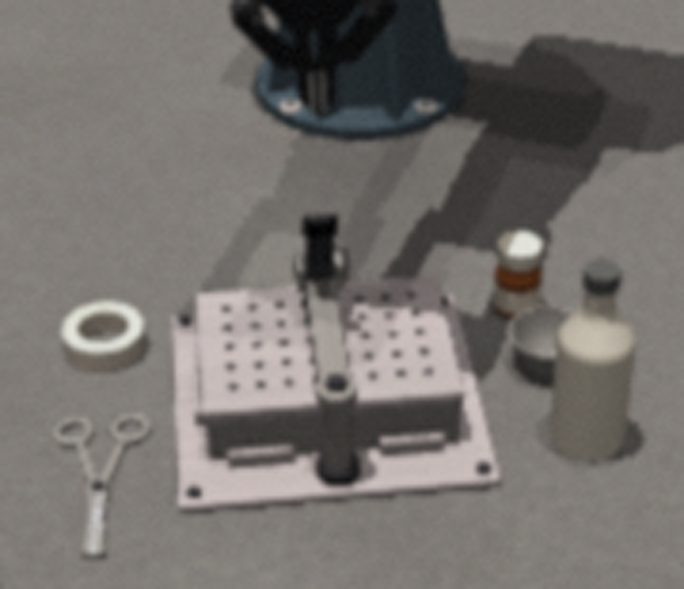

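```bash
python3 -m pendant '[[[0.02,0.01,0.13,-0.001,0.003,0.001],[0.02,0.01,0.14,-0.001,0.003,0.001],[0.015,0.005,0.12,0,0.002,0.001],[0,0,0.02,0,0,0],[0,0,0,0,0,0]]]'
python3 - <<'E'
from h import *
lev(); tl(14,162,3)
w=imaging.camera("wrist"); cv2.imwrite("pics/w8.png",w["pixels"])
E
```

```text
time_s: 8.85
eef_pos: [0.4608, -0.0237, 0.152]
eef_rot: [-0.001, 0.997, 0.071, 0.002]
wrist_force: [0.0, -0.2, 0.9]
opening: -0.001
u -13.6 lat -3.8 z 152.0 mm zax [ 0.0043  0.0033 -1.    ] F [ 0.0072 -0.1651  0.8844]
0.046,-0.006,-0.017,-0.000,-0.001,-0.000
0.046,-0.006,-0.017,-0.000,-0.001,-0.000
0.046,-0.006,-0.017,-0.000,-0.001,-0.000
```

View pics/w8.png

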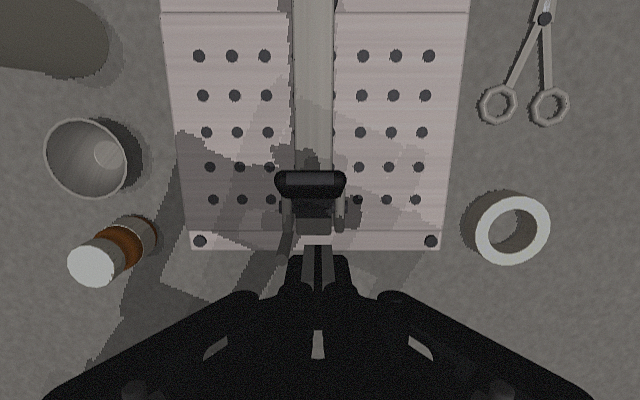

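```bash
python3 -m pendant '[[[0.03,-0.012,-0.04,0,0,0],[0.05,-0.008,-0.02,0,0,0],[0.05,-0.004,-0.01,0,0,0],[0.03,0,0,0,0,0]]]'
python3 - <<'E'
from h import *
lev()
w=imaging.camera("wrist"); cv2.imwrite("pics/w9.png",w["pixels"])
E
```

```text
time_s: 9.4
eef_pos: [0.4948, -0.0143, 0.17]
eef_rot: [-0.001, 0.997, 0.071, 0.004]
wrist_force: [-6.1, -1.8, -0.7]
opening: -0.003
u 21.3 lat 0.7 z 170.0 mm zax [ 0.0073  0.0016 -1.    ] F [-6.0734 -1.8286 -0.6745]
```

View pics/w9.png

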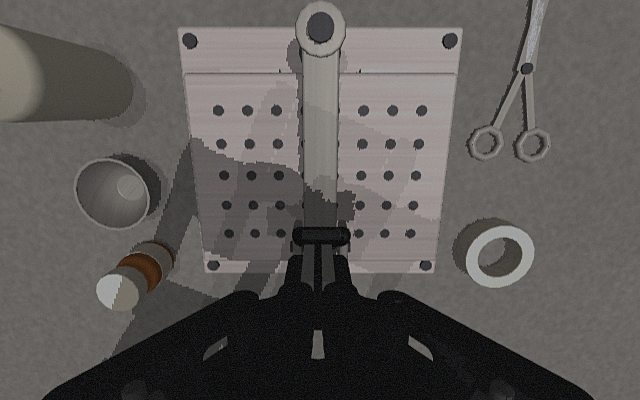

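```bash
python3 -m pendant '[[[0.02,0.024,0,0,0,0],[0.02,0,0.022,0,0,0],[0.022,0,0.02,0,0,0],[0.022,0,0.02,0,0,0]]]'
python3 - <<'E'
from h import *
lev()
E
```

```text
time_s: 9.95
eef_pos: [0.5135, -0.0158, 0.1574]
eef_rot: [-0.001, 0.997, 0.071, 0.004]
wrist_force: [-3.3, 1.2, 3.0]
opening: -0.002
u 39.6 lat -3.5 z 157.4 mm zax [ 0.0077  0.0034 -1.    ] F [-3.2783  1.1705  2.9513]
```

```bash
python3 -m pendant '[[[0.016,-0.008,0.027,0,0,0],[0.016,-0.008,0.027,0,0,0],[0.014,0,0.028,0,0,0],[0.012,0,0.028,0,0,0]]]'
python3 - <<'E'
from h import *
lev()
E
```

```text
time_s: 10.45
eef_pos: [0.5281, -0.0122, 0.1356]
eef_rot: [0.0, 0.997, 0.071, 0.007]
wrist_force: [-0.9, -0.8, 4.2]
opening: 0.001
u 54.6 lat -2.0 z 135.6 mm zax [ 0.0135  0.0003 -0.9999] F [-0.8822 -0.7938  4.2321]
```

```bash
python3 -m pendant '[[[0.008,-0.004,0.03,0,-0.002,0],[0.004,-0.004,0.03,0,-0.001,0],[0,0,0.03,0,0,0],[0,0,0.025,0,0,0]]]'
python3 - <<'E'
from h import *
lev()
E
```

```text
time_s: 10.95
eef_pos: [0.5336, -0.0111, 0.1141]
eef_rot: [0.002, 0.997, 0.071, 0.005]
wrist_force: [-17.0, 0.9, 48.4]
opening: 0.005
u 60.1 lat -1.7 z 114.1 mm zax [ 0.0093 -0.0029 -1.    ] F [-16.9608   0.9434  48.4288]
```

```bash
python3 -m pendant '[[[0,0,-0.02,0,0,0],[0,0,-0.1,0,0,0],[0,0,-0.25,0,0,0],[0,0,-0.25,0,0,0],[-0.15,0,-0.15,0,0,0],[-0.2,0,-0.05,0,0,0],[-0.2,0,0,0,0,0]]]'
python3 - <<'E'
from h import *
lev()
for n in ["wrist","scene"]:
    c=imaging.camera(n); im=c["pixels"]
    if n=="scene": im=cv2.resize(im[120:275,225:405],None,fx=3.8,fy=3.8,interpolation=cv2.INTER_CUBIC)
    cv2.imwrite(f"pics/{n}10.png",im)
E
```

```text
time_s: 11.82
eef_pos: [0.4156, -0.0229, 0.2747]
eef_rot: [-0.003, 0.997, 0.072, -0.005]
wrist_force: [-0.2, -0.6, 0.6]
opening: 0.003
u -58.3 lat 3.5 z 274.7 mm zax [-0.0114  0.0061 -0.9999] F [-0.2301 -0.6245  0.6467]
```

View pics/wrist10.png

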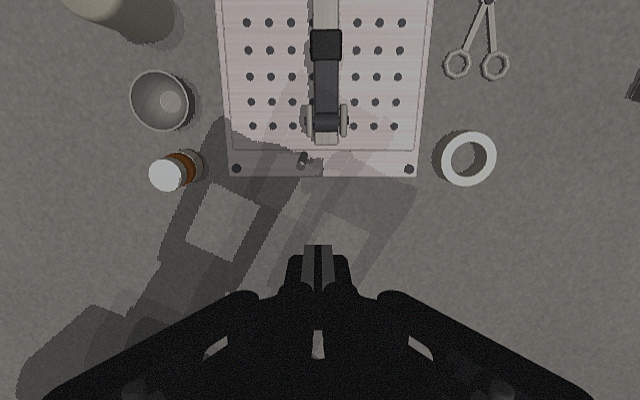

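View pics/scene10.png

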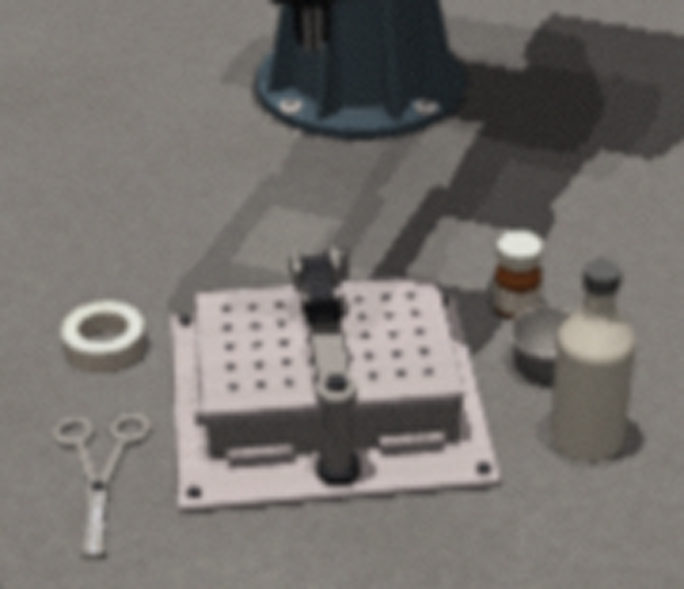

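Run:
```python
from h import *
w=imaging.camera("wrist");s=imaging.camera("scene")
cv2.imwrite("pics/w11z.png",cv2.resize(w["pixels"][0:190,210:450],None,fx=3.2,fy=3.1,interpolation=cv2.INTER_CUBIC))
S=lambda u,v:(225+u/3.8,120+v/3.8)
a,g=tri(w,(327,30),s,S(323,320)); print("pad end tri",a,g,"u",(a[:2]-PV)@E1)
print("bar end",onz(w,(326,144),.097), "tip side",onz(w,(326,30),.116))
scr=[onz(w,p,.01) for p in [(236,168),(409,169)]]; d=scr[1]-scr[0]; print("plate -x",np.degrees(np.arctan2(d[1],d[0]))-90,scr)
im=s["pixels"]; cv2.imwrite("pics/s11z.png",cv2.resize(im[175:235,285:335],None,fx=10,fy=10,interpolation=cv2.INTER_CUBIC))
```

```text
pad end tri [ 0.549  -0.0101  0.1102] 0.0006698640489635364 u 0.07553270515668425
bar end [ 0.4504 -0.0249  0.097 ] tip side [ 0.5477 -0.0097  0.116 ]
plate -x -171.98849158753183 [array([0.3919, 0.084 , 0.01  ]), array([ 0.4235, -0.1402,  0.01  ])]
```

View pics/w11z.png

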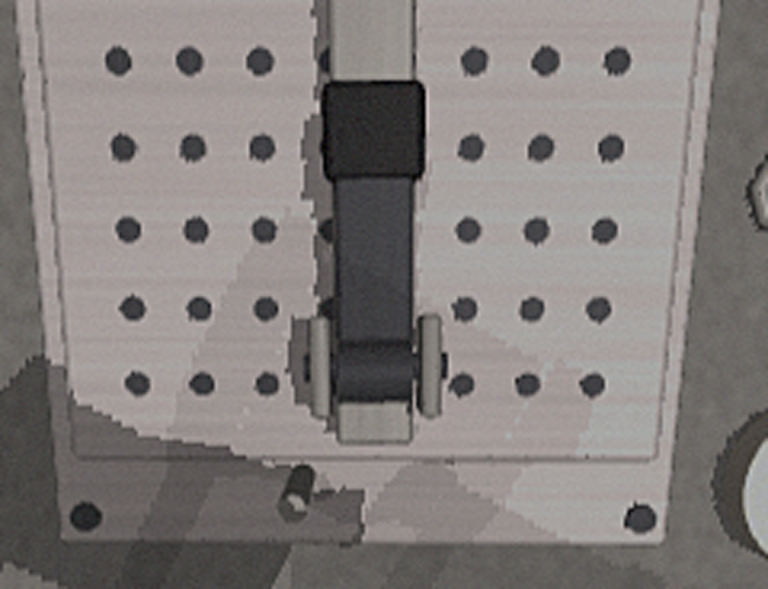

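View pics/s11z.png

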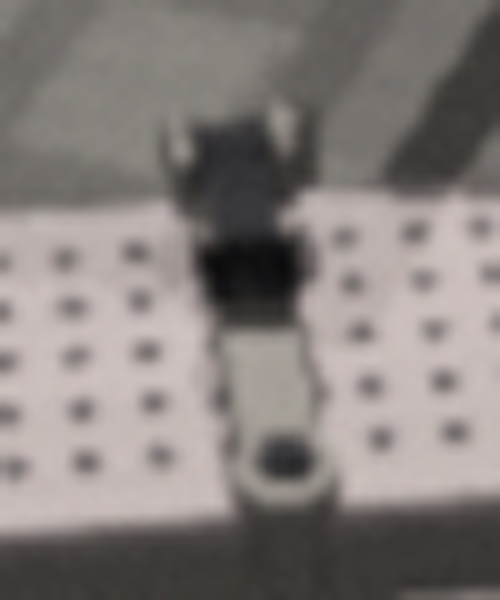

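```bash
python3 -m pendant '[[[0.05,0.01,-0.2,0,0.002,0],[0.05,0.01,-0.2,0,0.002,0],[0,0,-0.15,0,0,0],[0,0,0,0,0,0]]]'
python3 - <<'E'
from h import *
lev()
w=imaging.camera("wrist"); cv2.imwrite("pics/w12.png",w["pixels"])
cv2.imwrite("pics/w12z.png",cv2.resize(w["pixels"][0:230,200:440],None,fx=3.2,fy=2.6,interpolation=cv2.INTER_CUBIC))
E
```

```text
time_s: 12.52
eef_pos: [0.4401, -0.0238, 0.3833]
eef_rot: [-0.006, 0.997, 0.072, -0.002]
wrist_force: [-0.2, -0.2, -0.5]
opening: 0.003
u -34.2 lat -0.9 z 383.3 mm zax [-0.0056  0.0123 -0.9999] F [-0.2332 -0.1576 -0.5283]
```

View pics/w12.png

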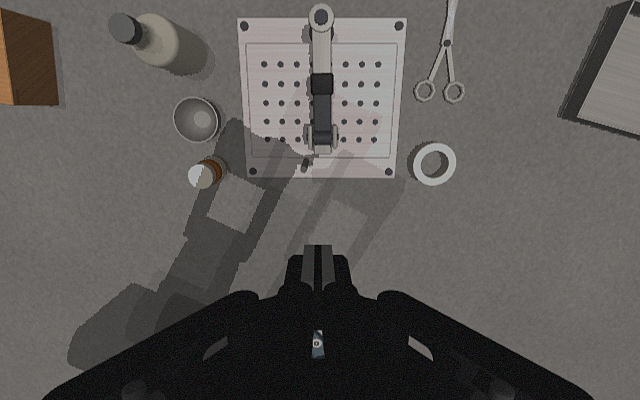

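Run:
```python
from h import *
w=imaging.camera("wrist"); g=cv2.cvtColor(w["pixels"],cv2.COLOR_BGR2GRAY).astype(float)
def cen(u,v,r,thr):
    ys,xs=np.mgrid[v-r:v+r+1,u-r:u+r+1]; sub=g[v-r:v+r+1,u-r:u+r+1]; wt=np.clip(thr-sub,0,None); return ((wt*xs).sum()/wt.sum(),(wt*ys).sum()/wt.sum())
scr=[onz(w,cen(u,v,6,75),.01)[:2] for u,v in [(244,26),(400,27),(253,171),(389,172)]]
C=np.mean(scr,0); ex=scr[0]+scr[1]-scr[2]-scr[3]; yaw=np.arctan2(ex[1],ex[0]); ey=scr[0]+scr[2]-scr[1]-scr[3]; yaw2=np.arctan2(-ey[0],ey[1])
print(C,np.degrees([yaw,yaw2]),np.linalg.norm(ex)/2,np.linalg.norm(ey)/2)
y=(yaw+yaw2)/2; Rm=np.array([[np.cos(y),np.sin(y)],[-np.sin(y),np.cos(y)]])
hc=cen(321,18,7,100); pc=cen(322,84,13,45)
print(hc,pc)
for n,uv,z in [("hinge",hc,.099),("pad",pc,.116)]: print(n,Rm@(onz(w,uv,z)[:2]-C))
# bar edges by gradient per row
for v in (36,44,52,60,66):
    row=cv2.GaussianBlur(g,(3,3),0)[v]; print(v,row[304:342].astype(int).tolist())
```

```text
[ 0.517  -0.0127] [8.2191 8.2098] 0.2160232920982369 0.22548776633327525
(np.float64(321.04912079510706), np.float64(16.508218654434252)) (np.float64(321.5834505391467), np.float64(82.25597749648382))
hinge [ 0.0971 -0.0001]
pad [ 0.0224 -0.0012]
36 [99, 100, 101, 101, 103, 99, 73, 48, 72, 120, 144, 146, 144, 146, 148, 147, 147, 149, 151, 151, 152, 153, 153, 153, 153, 156, 142, 92, 68, 105, 141, 146, 144, 146, 154, 161, 162, 162]
44 [165, 165, 165, 165, 168, 152, 115, 90, 90, 117, 144, 147, 145, 147, 148, 147, 148, 149, 150, 152, 153, 153, 154, 154, 154, 155, 141, 124, 141, 163, 166, 165, 164, 165, 166, 166, 165, 164]
52 [160, 161, 161, 164, 150, 115, 98, 91, 87, 116, 147, 150, 146, 146, 147, 147, 148, 150, 152, 153, 154, 155, 155, 155, 155, 156, 141, 123, 138, 161, 163, 162, 163, 163, 162, 162, 162, 162]
60 [164, 164, 164, 167, 151, 114, 93, 78, 72, 104, 142, 150, 146, 147, 149, 148, 149, 151, 152, 153, 154, 155, 155, 155, 155, 156, 143, 119, 129, 158, 166, 164, 165, 166, 165, 164, 165, 166]
66 [164, 164, 163, 163, 166, 152, 114, 87, 85, 112, 144, 150, 147, 147, 147, 148, 149, 151, 151, 152, 153, 155, 156, 155, 155, 157, 142, 124, 136, 155, 163, 167, 167, 168, 167, 166, 166, 167]
```

View pics/w12z.png

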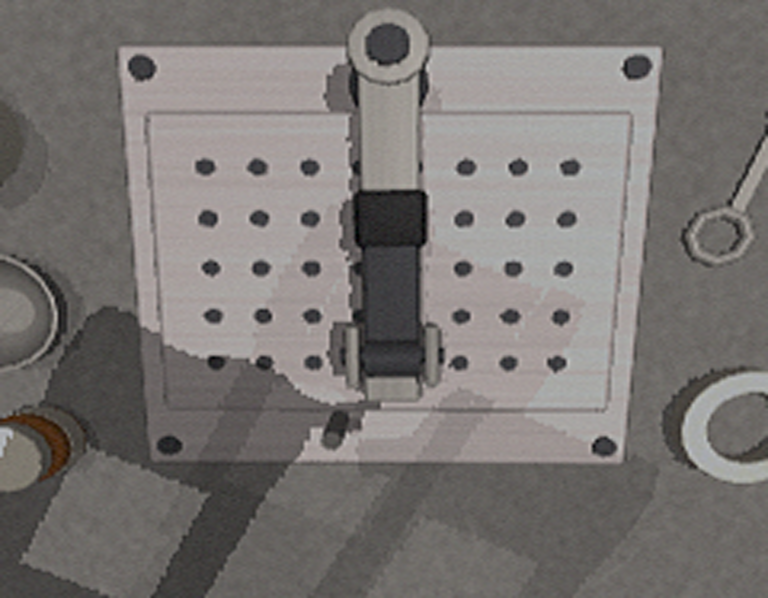

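Run:
```python
from h import *
w=imaging.camera("wrist")
C=np.array([.517,-.0127]); y=np.radians(8.214); Rm=np.array([[np.cos(y),np.sin(y)],[-np.sin(y),np.cos(y)]])
f=lambda u,v,z:Rm@(onz(w,(u,v),z)[:2]-C)
print("bar end",f(200+393/3.2,390/2.6,.097),f(200+366/3.2,390/2.6,.097),f(200+419.5/3.2,390/2.6,.097))
print("cheeks",f(200+332/3.2,350/2.6,.110),f(200+441/3.2,350/2.6,.110))
print("bar edges",f(313.1,36,.097),f(330.6,36,.097),f(313.1,66,.097),f(330.7,66,.097))
print("stop post top",f(200+333/3.2,437/2.6,.087), "cassette", f(200+147/3.2,112/2.6,.065),f(200+632/3.2,112/2.6,.065),f(200+165/3.2,408/2.6,.065),f(200+607/3.2,408/2.6,.065))
```

```text
bar end [-0.0631 -0.0029] [-0.0632  0.0085] [-0.0631 -0.014 ]
cheeks [-0.0416  0.0219] [-0.0415 -0.022 ]
bar edges [0.0751 0.0099] [ 0.0751 -0.0114] [0.0414 0.01  ] [ 0.0414 -0.012 ]
stop post top [-0.0899  0.0233] cassette [0.0727 0.0995] [ 0.0725 -0.1   ] [-0.0781  0.1013] [-0.0773 -0.1002]
```

```bash
python3 -c "
from bench import ctrl,telemetry
o=telemetry.get_obs();print(o['time_s'],o['wrist_force'])
print(ctrl.hand_in())"
```

```text
12.675 [ 0.09890052 -0.41894436  0.26056879]
the job is handed in; nothing more can be done
None
```

I swung the strap over the lid with the back of the closed fingers until it met its stop. The wrist force jumped from about 6 N to about 23 N there, and further small pushes did not move it. Only then did I push the cam lever down with the fingertips until they met firm resistance (about 50 N at the wrist). I then raised the hand clear and handed the job in at 12.7 s.

**Lever:** the last pictures show it lying along the bar. Its pad end is about 75 mm from the pivot and 110–116 mm over the counter, where the stop should put it.

**Cassette, bystanders and hand:** the cassette is still square in its nest, and I saw no bystander moved. The wrist force is near zero with the hand about 0.38 m up.

**Strap, checks that disagree slightly:**
- Before the lever push, the bar measured within about 0.7 degrees of the plate's -x axis.
- Afterwards it measured roughly 0.7 to 1 degree (0.012–0.017 rad) short of that axis. Its free end is about 3 mm off, close to the 2 mm camera calibration.
- It may be measurement error, or the lever push may have eased the strap back slightly. I did not push the strap again, because that would have come after the lever was clamped.

**Slip:** one row of the lever push carried a mistyped sideways shift of about 5 mm. I partly corrected it in the following rows, and the finger stayed on the lever.

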